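# Load the cleaning basket and hang it over the tank

## Task

Pull open the top drawer of the bench drawer unit and set all the heat sinks from it down in the wire cleaning basket while the basket hangs on the loading stand, shared between its near and far compartments so that it hangs level; do not drop them in. Push the drawer fully shut again. carry the loaded basket, level and without setting it down or resting it on anything on the way, to the lift hooks over the cleaning tank and hang it there properly in both hooks. Leave the other things on the bench alone.

Things in the scene. Friction and masses are not known exactly. Their poses are not given: they have to be found in the camera images.
- cabinet: bench drawer unit, grey sheet metal, 300 deep x 220 wide x 155 high, fixed; origin at the middle of the lower edge of its front face; the body lies at +x, the drawer pulls out towards -x (drawer fronts stand 12 mm proud of the face). Only the top drawer moves; the two below are fixed.
- drawer (a joint): slide of the top drawer, m: 0 shut, 0.19 fully open (end stop); slides along -x of the cabinet frame with 1 to 2 N of friction and stays where it is left; may start up to 8 mm open. White front 64 high, its top edge 11 mm below the unit's top. Opening it 0.17 or more brings the whole front compartment out from under the unit's top.
- drawer_handle (a point): centre of the top drawer's aluminium bar handle (11 mm thick, 110 mm long along the cabinet's y), which stands 35 mm off the drawer front, 119 mm above the bench; moves with the drawer
- drawer_in (a point): middle of the floor of the drawer's front compartment, 86 mm above the bench; moves with the drawer. Compartment 130 mm long (cabinet x, between the drawer front and a divider) and 190 mm wide; side walls and divider stand only 20 mm above its floor
- sink0: finned aluminium heat sink, block 42 x 42 x 48 high, about 90 g; origin at the centre of its underside, z up through the fins, side faces square to its x and y. Starts standing in the front compartment of the top drawer. Two to four of the four are there; None from the start if absent. All are alike and may go in any place in the basket.
- sink1: finned aluminium heat sink, block 42 x 42 x 48 high, about 90 g; origin at the centre of its underside, z up through the fins, side faces square to its x and y. Starts standing in the front compartment of the top drawer. Two to four of the four are there; None from the start if absent. All are alike and may go in any place in the basket.
- sink2: finned aluminium heat sink, block 42 x 42 x 48 high, about 90 g; origin at the centre of its underside, z up through the fins, side faces square to its x and y. Starts standing in the front compartment of the top drawer. Two to four of the four are there; None from the start if absent. All are alike and may go in any place in the basket.
- sink3: finned aluminium heat sink, block 42 x 42 x 48 high, about 90 g; origin at the centre of its underside, z up through the fins, side faces square to its x and y. Starts standing in the front compartment of the top drawer. Two to four of the four are there; None from the start if absent. All are alike and may go in any place in the basket.
- basket: wire basket, 0.4 kg, 155 (x) x 200 (y) x 40 high, walls and floor 3 mm; origin: centre of underside. A flat bail strip (14 wide, 8 high) over its middle runs along y, centre 85 mm above the underside, to 126 mm either side; its ends hang in the hooks. A 30 mm high wire partition below it makes two compartments, near (-x) and far (+x): each takes two heat sinks side by side (x 46, y +-42 mm).
- basket_grip (a point): centre of the black moulded grip in the middle of the bail: 16 thick (basket x), 50 long (basket y), 18 high; take it from above with the fingers closing along the basket's x. 85 mm above the basket's underside, above its centre of mass
- load_hook: loading stand, fixed: dark foot plate and post with a yoke of two level flat steel arms 224 mm apart (centres, along its y), reaching forward (-x) from a crossbar 125 mm behind the seat and ending in upturned hooks 22 mm high. Origin on the bench below the seat, -x towards the hook tips
- load_seat (a point): where basket_grip lies when the basket hangs properly on the loading stand: midway between the two hook mouths, 164 mm above the bench; axes as load_hook (y along the bail). The strip rests on the arm tops 4 mm below. Each mouth is open upward, 28 mm wide in x at the bottom; arms 8 mm wide
- lift_hook: lift over the cleaning tank, fixed: steel column with the same yoke of two arms and upturned hooks, crossbar 145 mm behind the seat, a white control box at its foot. Origin on the bench below the seat
- lift_seat (a point): where basket_grip lies when the basket hangs properly on the lift hooks: middle between the hook mouths, 189 mm above the bench; axes as lift_hook, mouths as on the loading stand
- tank: collar of the built-in cleaning tank, fixed below the lift hooks: stainless steel, 235 x 290, rim 45 mm above the bench, empty; origin at its centre on the bench
- jar: small pink jar with a metal cap, diameter 44, height 66; bystander; origin under its centre
- solder: green solder wire spool standing on top of the drawer unit, diameter 60, height 42; bystander; origin under its centre
- reel: black component reel, diameter 96, 12 thick, lying on top of the drawer unit; bystander; origin under its centre

How it is judged:
By the outcome, as a careful person would: the job done as asked, in the order asked, and still so for the second after the job is handed in, with the robot touching nothing.
Of sink0, sink1, sink2, sink3 only 2 to 4 are there at a start; the rules pass over those that are not, and their reading is None.
At some moment in a run one of sink0, sink1, sink2, sink3 may be knocked a few centimetres aside while the robot is not near it.
It also fails if it takes over 200 s, if anything falls off the work surface, if the arm or the gripper's body presses on something with over 40 N, if the wrist force passes 120 N, or if a joint passes its speed limit or range.

## Robot

A 6-joint arm with a two-finger parallel gripper is mounted at the origin on the work surface. World frame = base frame: x ahead of the robot, y to its left, z up, the work surface at z = 0. Lengths are in mm, angles in degrees, forces in N, time in s.
With the tool pointing down it reaches from about 325 to 900 mm from the base axis. Payload 6.1 kg.
Tool frame: the origin (TCP) lies on the centre line of the jaws, within the pads' length; the fingertips stand 19 mm ahead of it and the grasp point (between the pads) is the TCP; z points along the fingers, y is the line along which they close (so a half turn about z gives the same grasp; the last joint's range is limited). The gripper opens to 85 mm and grips with 20 to 120 N. Pads are 22 mm wide; open, the fingers measure 114 mm over their backs; the gripper's body (76 mm by 85 mm) begins 54 mm behind the grasp point. The pads swing forward as they close: fully open they stand 13 mm farther back than shut.
Start: joints at [-7.225, 12.628, 87.462, -0, 79.91, -7.225], TCP at [624.993, -0.003, 250.3] pointing down, gripper open.
Joint ranges: [-170.65, 170.65], [-52.31, 119.04], [5.05, 147.46], [-71.25, 251.25], [11.57, 151.72], [-153.62, 153.62]. Speed limits (degrees/s): [147.25, 147.25, 172.46, 180, 180, 180].

## Interface

Orientations are given as a 3x3 rotation matrix whose columns are the frame's x, y, z axes.
In Python, from cell import get_state, read_camera, get_calibration, sign_off gives the robot as it stands.
- The arm moves only by the shell command python3 -m jog 'ROWS' [FORCE]. ROWS is JSON, a list that holds one entry, the list of rows, each a list of 7 numbers: the shift along the tool's x, y, z in mm, then the turn, a rotation vector about the tool's x, y, z in degrees, then the opening, from -1 (shut) to 1 (fully open). A call has 1 to 20 rows; each row is the pose to reach, as a shift and turn from the pose commanded when the call began, along the tool's axes at that moment; what a row does not reach only later rows make up. A row lasts 1/12 s, in which the tool goes at most 41.7 mm and 7.16 degrees, less where a joint would pass 70% of its speed; a pose out of reach is approached as far as the arm can. A call with a gripper value outside its range is refused whole. The fingers move at their own pace and stop on an object; FORCE is the grip in N (left out, the last holds). Time passes only in rows, so rows that repeat a pose let the fingers close. It gives the time, the measured TCP pose, the force, the opening and the grip force at its end, in the units of the state.
- get_state(): the state, without advancing time (a new reading comes with each control period).
- read_camera(name): name is "scene" or "side" or "wrist"; returns (picture, depth): 420x560x3 uint8, red, green, blue; 420x560 float32, mm along the optical axis (not along the pixel's ray), 0 where there is no reading.
- get_calibration(name): a dict with "vfov" (degrees; the focal length in pixels is half the picture's height over the tangent of half this angle, whatever the lens; pixels are square), "cx", "cy" (the principal point, pixels), "extrinsics" (4x4, takes a point from world to camera coordinates). Camera axes: x right, y down, z forward; pixel columns grow to the right and rows downward; lengths in mm; the calibration is good to about 2 mm. A picture is of the moment at which its call begins: read the wrist's pose just before it. get_calibration takes no time and is no camera call; for the wrist camera it gives the pose at the moment of the call.
- sign_off(): hands the job in; it is judged then, once.
The state is a dict: "clock": time; "joint_pos": joint angles; "joint_velocities": joint speeds; "joint_torque": joint torques, N m; "eef_pos": TCP position; "eef_rot": TCP orientation; "force": force on the tool from outside, world axes, zero at the start; "moment": the same for the moment, N m; "grip_width": finger opening in mm; "grasp_force": force on a finger pad.
Only numpy, scipy, OpenCV 4.12 (cv2) and the standard library are available. Lean on these libraries where they do the work, as an engineer would, in place of code of your own. Each camera call takes 0.05 s, during which the arm holds its last target. There are 200 camera calls.

## Working session

There is one attempt and no reset: what is moved stays moved. The work goes in short steps, Python scripts to look and compute and a shell command to move; the robot and the scene stay as the last step left them, time stands still between calls to the robot, and variables do not carry over. Pictures are saved under pics/ and viewed, at most 14 in all, crops included, and the job is handed in when it is done.

```bash
ls; mkdir -p pics; cat > h.py <<'E'
import numpy as np, cv2
from cell import get_state, read_camera, get_calibration, sign_off
def shot(n):
    c=get_calibration(n); p,d=read_camera(n)
    f=p.shape[0]/2/np.tan(np.radians(c["vfov"]/2)); E=np.array(c["extrinsics"])
    return p,d,(f,c["cx"],c["cy"],E)
def save(p,f): cv2.imwrite(f,p[:,:,::-1])
def cloud(d,K):
    f,cx,cy,E=K; v,u=np.indices(d.shape)
    P=np.stack([(u-cx)/f*d,(v-cy)/f*d,d],-1)
    W=(P-E[:3,3])@E[:3,:3]; W[d<=0]=np.nan; return W
def ray(u,v,z,K):
    f,cx,cy,E=K; r=E[:3,:3].T@np.array([(u-cx)/f,(v-cy)/f,1]); o=-E[:3,:3].T@E[:3,3]
    return o+r*(z-o[2])/r[2]
def proj(X,K):
    f,cx,cy,E=K; c=E[:3,:3]@np.array(X)+E[:3,3]; return c[0]/c[2]*f+cx,c[1]/c[2]*f+cy
E
python3 - <<'E'
from h import *
for n in("scene","side"):
    p,d,K=shot(n); save(p,f"pics/{n}0.png"); np.savez(f"{n}0.npz",p=p,d=d)
    print(n,K, (d>0).mean())
s=get_state();print(s["eef_rot"],s["grip_width"],s["clock"])
E
```

```text
pics
scene (np.float64(411.7373425657152), 276.257825752968, 212.16559154924587, array([[ 6.22844259e-01,  7.82293994e-01, -9.00750788e-03,
        -3.72208464e+02],
       [ 4.96184100e-01, -4.03899462e-01, -7.68548348e-01,
        -1.70967975e+02],
       [-6.04868884e-01,  4.74216544e-01, -6.39728303e-01,
         1.45392753e+03],
       [ 0.00000000e+00,  0.00000000e+00,  0.00000000e+00,
         1.00000000e+00]])) 0.9956079931972789
side (np.float64(484.99730397318), 275.3291967348579, 197.46940924498077, array([[-9.52872052e-01, -3.02789037e-01, -1.88056347e-02,
         5.46555634e+02],
       [-1.31424594e-01,  4.67871579e-01, -8.73970115e-01,
         1.95484787e+02],
       [ 2.73427192e-01, -8.30310174e-01, -4.85615678e-01,
         1.17499574e+03],
       [ 0.00000000e+00,  0.00000000e+00,  0.00000000e+00,
         1.00000000e+00]])) 0.9958333333333333
[[-2.96938927e-05  9.99998450e-01 -1.76036896e-03]
 [ 9.99999972e-01  3.01099010e-05  2.36292767e-04]
 [ 2.36345405e-04 -1.76036189e-03 -9.99998423e-01]] 85.10922862665409 0.1
```

View pics/scene0.png

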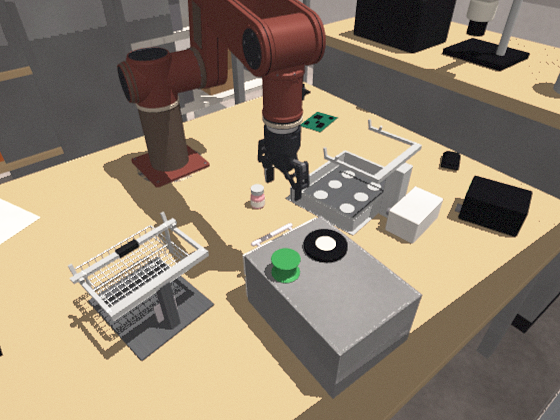

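View pics/side0.png

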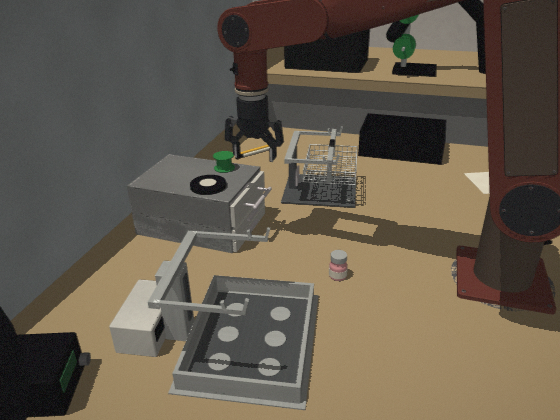

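The scene view shows the cabinet with spool (286,262) and reel (326,245) on top, and the handle at about (272,235). The basket hangs at left with its black grip near (128,248). The lift and tank are at upper right, the jar at (257,197). The side view shows the same layout, with the lift arm tips near (268,235) and (245,307).

```bash
python3 - <<'E'
from h import *
W=[];C=[]
for n in("scene","side"):
    z=np.load(n+"0.npz"); c=get_calibration(n); f=210/np.tan(np.radians(c["vfov"]/2))
    w=cloud(z["d"],(f,c["cx"],c["cy"],np.array(c["extrinsics"])))
    W.append(w);C.append(z["p"])
def rect(P,l):
    if len(P)<5: print(l,len(P));return
    r=cv2.minAreaRect(P[:,:2].astype(np.float32)); print(l,len(P),np.round(r[0],1),np.round(r[1],1),round(r[2],2),"z",np.round(np.percentile(P[:,2],[5,50,95]),1))
    return r
for n,w,c in zip(("scene","side"),W,C):
    print(n); P=w.reshape(-1,3); col=c.reshape(-1,3).astype(int)
    ok=np.isfinite(P[:,0]); P=P[ok];col=col[ok]
    def lab(zl,zh,mask,name,mn=15):
        m=(P[:,2]>zl)&(P[:,2]<zh)&mask&(np.abs(P[:,1])<900)&(P[:,0]>250)&(P[:,0]<1200)
        # grid clusters
        if m.sum()<mn: return
        Q=P[m]; g=np.zeros((200,360),np.uint8); i=(Q[:,0]/6).astype(int); j=((Q[:,1]+900)/6).astype(int).clip(0,359); i=i.clip(0,199)
        g[i,j]=1; g=cv2.dilate(g,np.ones((3,3),np.uint8)); k,L=cv2.connectedComponents(g)
        for a in range(1,k):
            q=Q[L[i,j]==a]
            if len(q)>mn: rect(q,name)
    T=np.ones(len(P),bool)
    lab(150,160,T,"z150-160",60)
    lab(160,176,T,"z160-176")
    lab(180,212,T,"z180-212",15)
    lab(40,48,T,"rim",60)
    lab(110,128,T,"z110-128",15)
E
```

```text
scene
z150-160 1205 [ 546.4 -319.7] [159.1 250.7] 8.62 z [151.2 158.6 159.9]
z150-160 10442 [813.5 -31.8] [223.5 301.7] 88.22 z [152.4 154.4 156.4]
z160-176 1458 [ 544.9 -320.1] [159.1 251.8] 8.74 z [160.2 165.6 172.8]
z160-176 23 [547.7 476. ] [135.2   7.3] 7.54 z [173.4 174.9 175.8]
z160-176 250 [639.9 341.1] [290. 136.] 63.52 z [162.8 170.7 175.7]
z160-176 1130 [753.4  15.5] [94.7 95.4] 28.79 z [163.4 166.4 168.3]
z160-176 142 [ 765.4 -106.6] [56.2 32.1] 54.25 z [160.2 166.  174.8]
z180-212 753 [575.6 368.9] [183.3 239. ] 8.8 z [180.8 184.  195.1]
z180-212 542 [755.1 -99.1] [57.8 58.3] 23.82 z [193.5 196.4 197.9]
rim 126 [452.6 472.6] [157.7  53.2] 7.61 z [40.5 43.4 46.1]
rim 73 [398.4 338.8] [ 12.8 114.1] 9.14 z [40.7 43.4 46.2]
rim 318 [592.9 265.3] [257.3 128.1] 49.45 z [40.6 43.7 46.5]
rim 317 [ 858.2 -106.6] [374.9 178.4] 33.01 z [40.6 44.2 47.7]
rim 108 [762.2 373.8] [166.1  92.5] 58.24 z [40.3 43.7 47.6]
rim 154 [872.2 541.1] [171.7  19.1] 16.33 z [40.3 43.6 47.6]
z110-128 151 [ 420.1 -337.8] [ 22.5 198.6] 7.19 z [112.8 119.4 122.5]
z110-128 150 [ 522.2 -316.7] [109.4 204.9
[... 936 characters left out ...]
5 [576.2 370. ] [181.5 237.3] 9.07 z [180.9 184.2 193.7]
z180-212 197 [754.7 -96.6] [60.1 59.6] 51.06 z [182.4 195.7 197.7]
rim 105 [ 347.4 -825.9] [194.3  24.8] 0.98 z [40.5 44.  47.7]
rim 104 [ 350.6 -630.5] [195.6  21.3] 0.34 z [40.4 44.  47.6]
rim 2124 [585.7 371.6] [385.6 295.2] 8.86 z [40.8 44.2 46.6]
rim 218 [785.3 586.6] [130.4  49.9] 82.94 z [40.4 43.6 47.6]
rim 127 [873.7  75.9] [ 10.6 185.6] 86.9 z [40.5 44.  47.4]
z110-128 197 [ 493.  -327.8] [157.9 217.5] 9.42 z [112.  118.6 122.2]
z110-128 936 [759.1  42.1] [384.6 181.4] 32.65 z [111.3 120.  126.9]
z110-128 174 [644.8 390.7] [58.5 28. ] 62.12 z [110.8 118.5 127.1]
z110-128 16 [687.9  15.2] [ 8.5 41.5] 7.14 z [113.4 118.9 125. ]
```

```bash
python3 - <<'E'
from h import *
S={}
for n in("scene","side"):
    z=np.load(n+"0.npz"); c=get_calibration(n); f=210/np.tan(np.radians(c["vfov"]/2))
    P=cloud(z["d"],(f,c["cx"],c["cy"],np.array(c["extrinsics"]))).reshape(-1,3); ok=np.isfinite(P[:,0])
    S[n]=(P[ok],z["p"].reshape(-1,3)[ok].astype(int))
def fr(P,o,a):
    a=np.radians(a); R=np.array([[np.cos(a),-np.sin(a)],[np.sin(a),np.cos(a)]])
    Q=P.copy(); Q[:,:2]=(P[:,:2]-o)@R; return Q
for n,(P,c) in S.items():
    print(n)
    for nm,o,a,zl in(("lift",(576,369.5),8.95,165),("load",(545.5,-319.5),8.65,140)):
        Q=fr(P,o,a)
        for s in(1,-1):
            print(nm,s,end=": ")
            for x in range(-100,100,8):
                m=(Q[:,0]>=x)&(Q[:,0]<x+8)&(np.abs(Q[:,1]-s*112)<14)&(Q[:,2]>zl)&(Q[:,2]<zl+60)
                if m.sum()>2: print(f"{x}:{np.percentile(Q[m,2],90):.0f}/{np.median(Q[m,1]):.0f}/{m.sum()}",end=" ")
            print()
    # black grip
    m=(P[:,2]>158)&(P[:,2]<180)&(c.max(1)<60)&(np.hypot(P[:,0]-520,P[:,1]+320)<150)
    if m.sum()>5:
        r=cv2.minAreaRect(P[m,:2].astype(np.float32)); print("grip",r,m.sum(),np.percentile(P[m,2],[5,50,95]))
    m=(P[:,2]>172)&(P[:,2]<180)&(np.hypot(P[:,0]-520,P[:,1]+320)<200)
    # front handle
    m=(P[:,2]>117)&(P[:,2]<128)&(P[:,0]>600)&(P[:,0]<640)&(abs(P[:,1]+26)<75); 
    if m.sum()>5: print("handle",cv2.minAreaRect(P[m,:2].astype(np.float32)),m.sum(),np.percentile(P[m,2],[5,50,95]))
    m=(P[:,2]>152)&(P[:,2]<157)&(P[:,0]>640)&(abs(P[:,1]+31)<115)&(P[:,0]<980)
    r=cv2.minAreaRect(P[m,:2].astype(np.float32));print("top",r)
    m=(P[:,2]>139)&(P[:,2]<146)&(P[:,0]>635)&(abs(P[:,1]+31)<115)&(P[:,0]<675)
    print("front",m.sum(),np.percentile(P[m,0],[2,50,98]) if m.sum() else 0)
    m=(P[:,2]>42)&(P[:,2]<47)&(abs(P[:,0]-540)<145)&(abs(P[:,1]-372)<175)
    print("tank",cv2.minAreaRect(P[m,:2].astype(np.float32)))
E
```

```text
scene
lift 1: -92:206/108/16 -84:195/109/19 -76:184/109/10 -68:185/110/11 -60:183/108/8 -52:195/108/20 -44:185/108/12 -36:185/108/11 -28:185/109/10 -20:186/108/11 -12:185/108/11 -4:184/109/10 4:187/108/13 12:185/108/11 20:185/110/13 28:184/110/12 36:184/108/9 44:183/109/14 52:184/110/10 60:185/108/9 68:185/107/9 76:186/107/10 84:184/106/16 
lift -1: -92:205/-115/17 -84:197/-116/24 -76:185/-115/11 -68:184/-116/12 -60:185/-116/11 -52:196/-116/22 -44:196/-115/17 -36:185/-115/11 -28:185/-115/16 -20:185/-115/11 -12:184/-115/14 -4:186/-115/14 4:185/-115/12 12:185/-116/14 20:185/-115/13 28:184/-115/14 36:184/-117/13 44:186/-115/15 52:185/-115/15 60:184/-116/14 68:185/-114/19 76:185/-114/30 84:185/-110/28 
load 1: -84:181/111/18 -76:177/112/25 -68:168/109/7 -60:169/111/27 -52:168/108/48 -44:173/109/22 -36:172/111/22 -28:162/108/15 -20:161/111/15 -12:161/109/14 -4:161/109/13 4:160/110/18 12:161/110/14 20:160/109/14 28:161/109/14 36:160/109/16 44:161/109/16 52:160/109/17 60:161/107/17 68:161/107/24 76:160/108/30 
load -1: -84:182/-113/31 -76:172/-112/24 -68:169/-107/11 -60:169/-112/53 -52:168/
[... 2007 characters left out ...]
 -4:158/-109/5 4:159/-108/7 12:159/-110/11 20:159/-110/8 28:161/-107/11 36:160/-107/9 44:158/-111/8 52:160/-108/10 68:160/-104/4 
grip ((490.0892333984375, -323.9014587402344), (14.671802520751953, 43.914432525634766), 7.23479700088501) 31 [167.90157597 171.40050829 173.77884139]
handle ((623.0311279296875, -22.56627655029297), (31.695148468017578, 116.8964614868164), 0.48920851945877075) 134 [117.87338119 121.89336656 124.88031177]
top ((814.2669067382812, -30.324859619140625), (228.02442932128906, 303.54193115234375), 87.60952758789062)
front 206 [648.68772113 655.55188752 669.34528515]
tank ((545.0949096679688, 365.3870849609375), (302.6026611328125, 295.2476501464844), 8.507637977600098)
```

```bash
python3 - <<'E'
from h import *
for n in("scene","side"):
    z=np.load(n+"0.npz"); c=get_calibration(n); f=210/np.tan(np.radians(c["vfov"]/2))
    P=cloud(z["d"],(f,c["cx"],c["cy"],np.array(c["extrinsics"]))).reshape(-1,3); P=P[np.isfinite(P[:,0])]
    a=np.radians(-2); 
    m=(P[:,2]>108)&(P[:,2]<128)&(P[:,0]>596)&(P[:,0]<655)&(abs(P[:,1]+26)<75); Q=P[m]
    x=Q[:,0]*np.cos(a)+Q[:,1]*np.sin(a)
    print(n,[(int(b),int(k)) for k,b in zip(*np.histogram(x,np.arange(600,660,3)))])
    k=(x<622); print(np.percentile(Q[k,1],[1,50,99]),np.median(Q[k,0]), np.polyfit(Q[k,1],Q[k,0],1))
    k=Q[:,2]>122; print("top",np.percentile(x[k],[3,50,97]),np.percentile(Q[k,1],[1,99]))
E
```

```text
scene [(600, 0), (603, 0), (606, 0), (609, 3), (612, 30), (615, 51), (618, 87), (621, 30), (624, 7), (627, 4), (630, 9), (633, 0), (636, 0), (639, 0), (642, 0), (645, 0), (648, 0), (651, 0), (654, 0)]
[-84.43555142 -28.85051292  30.44017939] 617.7106878826282 [4.27137799e-02 6.18580693e+02]
top [612.95630082 617.00061142 625.25641633] [-82.58262884  28.73848733]
side [(600, 0), (603, 0), (606, 0), (609, 29), (612, 42), (615, 25), (618, 13), (621, 4), (624, 9), (627, 5), (630, 5), (633, 7), (636, 5), (639, 6), (642, 6), (645, 6), (648, 48), (651, 88), (654, 0)]
[-79.60585681 -16.4003677   35.84491669] 613.4429604412219 [3.78050926e-02 6.14677947e+02]
top [610.40957389 618.41440362 652.67183116] [-95.6847357   47.68793377]
```

```bash
python3 -m jog '[[[-25,-9.5,20,0,0,2.2,-0.35],[-25,-9.5,40,0,0,2.2,-0.35],[-25,-9.5,60,0,0,2.2,-0.35],[-25,-9.5,60,0,0,2.2,-0.35],[-25,-9.5,75,0,0,2.2,-0.35],[-25,-9.5,90,0,0,2.2,-0.35],[-25,-9.5,105,0,0,2.2,-0.35],[-25,-9.5,118,0,0,2.2,-0.35],[-25,-9.5,130,0,0,2.2,-0.35],[-25,-9.5,132,0,0,2.2,-0.35],[-25,-9.5,132,0,0,2.2,-0.35]]]' 40
```

```text
clock: 1.02
eef_pos: [617.0, -24.9, 120.5]
eef_rot: [[0.038, 0.999, 0.003], [0.999, -0.038, -0.0], [-0.0, 0.003, -1.0]]
force: [-2.1, 0.8, 7.4]
grip_width: 27.8
grasp_force: 2.5
```

```bash
python3 -m jog '[[[0,0,0,0,0,0,-1],[0,0,0,0,0,0,-1],[0,0,0,0,0,0,-1],[0,0,0,0,0,0,-1],[0,0,0,0,0,0,-1],[0,0,0,0,0,0,-1]]]' 40
```

```text
clock: 1.52
eef_pos: [616.3, -25.0, 119.3]
eef_rot: [[0.038, 0.999, 0.002], [0.999, -0.038, -0.0], [-0.0, 0.002, -1.0]]
force: [-0.5, 1.1, 5.1]
grip_width: 9.5
grasp_force: 39.0
```

```bash
python3 -m jog '[[[0,-6,0,0,0,0,-1],[0,-18,0,0,0,0,-1],[0,-32,0,0,0,0,-1],[0,-46,0,0,0,0,-1],[0,-60,0,0,0,0,-1],[0,-74,0,0,0,0,-1],[0,-88,0,0,0,0,-1],[0,-102,0,0,0,0,-1],[0,-116,0,0,0,0,-1],[0,-130,0,0,0,0,-1],[0,-144,0,0,0,0,-1],[0,-158,0,0,0,0,-1],[0,-170,0,0,0,0,-1],[0,-178,0,0,0,0,-1],[0,-182,0,0,0,0,-1],[0,-182,0,0,0,0,-1],[0,-182,0,0,0,0,-1]]]'
```

```text
clock: 2.93
eef_pos: [433.8, -18.7, 119.3]
eef_rot: [[0.038, 0.999, 0.001], [0.999, -0.038, -0.002], [-0.001, 0.002, -1.0]]
force: [-1.5, -2.1, 7.8]
grip_width: 9.4
grasp_force: 40.5
```

```bash
python3 -m jog '[[[0,0,0,0,0,0,-0.35],[0,0,0,0,0,0,-0.35],[0,0,0,0,0,0,-0.35],[0,0,0,0,0,0,-0.35],[0,0,-20,0,0,0,-0.35],[0,0,-50,0,0,0,-0.35],[0,0,-85,0,0,0,1],[0,0,-120,0,0,0,1],[0,20,-150,0,0,0,1],[0,30,-180,0,0,0,1],[0,30,-200,0,0,0,1],[0,30,-200,0,0,0,1]]]'; python3 - <<'E'
from h import *
for n in("scene","side","wrist"):
    p,d,K=shot(n); save(p,f"pics/{n}1.png"); np.savez(f"{n}1.npz",p=p,d=d,E=K[3],K=K[:3])
print(K)
s=np.load("side1.npz"); a=cv2.imread("pics/scene1.png");b=cv2.imread("pics/wrist1.png");
cv2.imwrite("pics/m1.png",cv2.resize(np.hstack([a,b]),(800,300)))
E
```

```text
clock: 3.93
eef_pos: [466.0, -19.5, 323.3]
eef_rot: [[0.038, 0.999, 0.008], [0.999, -0.038, -0.001], [-0.001, 0.008, -1.0]]
force: [-0.3, -0.1, 0.9]
grip_width: 85.3
grasp_force: 0.0
(np.float64(332.66733515952507), 286.9192658933513, 209.48185080205255, array([[ 9.99248825e-01, -3.87510846e-02,  3.73500365e-04,
        -4.64646573e+02],
       [-3.71722398e-02, -9.55722613e-01,  2.91911821e-01,
        -5.98716537e+01],
       [-1.09549369e-02, -2.91706428e-01, -9.56445163e-01,
         4.42875480e+02],
       [ 0.00000000e+00,  0.00000000e+00,  0.00000000e+00,
         1.00000000e+00]]))
```

View pics/m1.png

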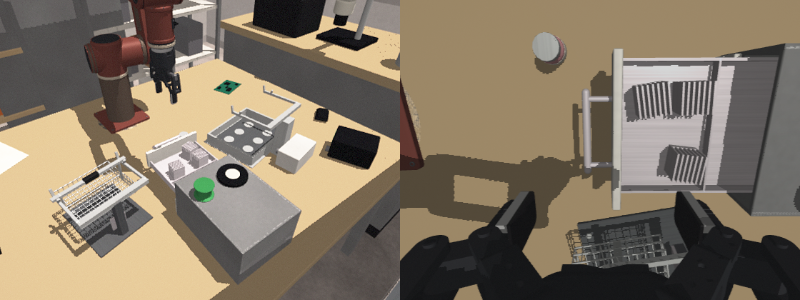

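The wrist half shows three heat sinks standing in the drawer: two side by side at about (648,100) and (690,98), one at (683,163). The drawer is well open.

```bash
cat >> h.py <<'E'
def tops(W,x0=460,x1=640,y0=-150,y1=110,zl=125,zh=140):
    m=(W[...,2]>zl)&(W[...,2]<zh)&(W[...,0]>x0)&(W[...,0]<x1)&(W[...,1]>y0)&(W[...,1]<y1)
    g=cv2.morphologyEx(m.astype(np.uint8),cv2.MORPH_CLOSE,np.ones((3,3),np.uint8)); k,L=cv2.connectedComponents(g,connectivity=4)
    for a in range(1,k):
        q=W[(L==a)&m]
        if len(q)>40:
            r=cv2.minAreaRect(q[:,:2].astype(np.float32)); print(len(q),"c",np.round(r[0],1),"sz",np.round(r[1],1),"ang",round(r[2],1),"z",np.round(np.percentile(q[:,2],[50,95]),1))
E
python3 - <<'E'
from h import *
for n in("wrist","scene","side"):
    z=np.load(n+"1.npz"); W=cloud(z["d"],(*z["K"],z["E"])); print(n)
    x0=478; tops(W,x0)
    # drawer front top edge
    m=(W[...,2]>139)&(W[...,2]<147)&(W[...,0]>455)&(W[...,0]<485)&(abs(W[...,1]+20)<110); q=W[m]
    if len(q): print("front",np.percentile(q,[3,50,97],axis=0).round(1).tolist())
E
```

```text
wrist
1940 c [584.5  23.5] sz [42.9 42. ] ang 0.3 z [132.1 134.1]
1026 c [534.8  23.6] sz [29.4 42.1] ang 6.9 z [132.6 134.2]
177 c [515.   21.6] sz [ 2.6 41.1] ang 6.9 z [132.7 134.3]
174 c [508.6  20.4] sz [ 2.8 42. ] ang 7.1 z [132.7 134.3]
1620 c [579.1 -73.5] sz [42.8 43.2] ang 81.3 z [131.8 133.9]
front [[472.1, -118.8, 141.4], [479.0, -15.0, 143.0], [484.5, 79.7, 144.4]]
scene
794 c [543.2 -23.8] sz [214.4 125.1] ang 87.7 z [131.9 138.2]
265 c [579.6 -74. ] sz [43.2 47.5] ang 78.5 z [132.1 134.6]
front [[471.4, -123.9, 139.4], [479.8, -44.7, 143.2], [484.8, 74.5, 145.8]]
side
145 c [577.9 -72.1] sz [48.7 42.5] ang 80.7 z [131.4 134.9]
167 c [584.   26.3] sz [43.4 47.9] ang 0.8 z [131. 135.]
125 c [528.1  24.3] sz [42.1 46.9] ang 6.6 z [132.  134.8]
front [[471.2, -115.7, 139.8], [477.8, -12.9, 143.1], [484.2, 83.4, 145.4]]
```

```bash
python3 -m jog '[[[5,10,0,0,0,-7,0.4],[10,25,0,0,0,-14,0.4],[18,45,0,0,0,-21,0.4],[26,65,0,0,0,-28,0.4],[34,85,10,0,0,-35,0.4],[42,100,20,0,0,-42,0.4],[48,116.5,35,0,0,-49,0.4],[48,116.5,50,0,0,-56,0.4],[48,116.5,70,0,0,-63,0.4],[48,116.5,90,0,0,-70,0.4],[48,116.5,110,0,0,-77,0.4],[48,116.5,125,0,0,-84,0.4],[48,116.5,140,0,0,-91,0.4],[48,116.5,148,0,0,-92.6,0.4],[48,116.5,148,0,0,-92.6,0.4],[48,116.5,148,0,0,-92.6,0.4]]]' 30; python3 - <<'E'
from h import *
s=get_state(); p,d,K=shot("side"); tops(cloud(d,K),486); print(s["joint_pos"])
p,d,K=shot("wrist"); tops(cloud(d,K),486);save(p,"pics/w2.png")
E
```

```text
clock: 5.42
eef_pos: [580.2, 24.5, 168.1]
eef_rot: [[-1.0, -0.006, -0.004], [-0.006, 1.0, 0.0], [0.004, 0.0, -1.0]]
force: [0.2, 0.6, -0.1]
grip_width: 60.0
grasp_force: 0.0
102 c [576.1 -71.8] sz [44.1 37.6] ang 79.5 z [130.9 134.8]
128 c [584.1  25.2] sz [44.9 43.6] ang 86.7 z [130.9 134.5]
126 c [527.8  25. ] sz [42.4 47. ] ang 6.5 z [131.6 135. ]
[-5.36477300e+00  1.09145925e+01  9.85853074e+01  3.18405802e-03
  7.07421017e+01 -9.56828873e+01]
1013 c [487.5  33.6] sz [100.   1.] ang 88.0 z [133.  139.4]
501 c [509.1  20.2] sz [ 2.4 42.1] ang 6.9 z [133.2 134.4]
542 c [515.6  21. ] sz [ 2.5 42.1] ang 7.0 z [133.1 134.3]
583 c [522.1  21.8] sz [ 2.6 41.9] ang 6.9 z [133.  134.1]
620 c [528.6  22.5] sz [ 2.7 42.2] ang 7.1 z [132.9 134.1]
655 c [535.3  23.3] sz [ 2.8 41.9] ang 6.9 z [132.8 134. ]
690 c [541.8  24.2] sz [ 3.  42.1] ang 7.3 z [132.6 134.1]
721 c [548.3  24.9] sz [ 3.  41.9] ang 7.0 z [132.6 134. ]
6393 c [579.6 -73.8] sz [43.5 43.1] ang 81.0 z [131.7 133.8]
5773 c [584.9  23.2] sz [43.  42.1] ang 0.4 z [131.8 133.8]
```

View pics/w2.png

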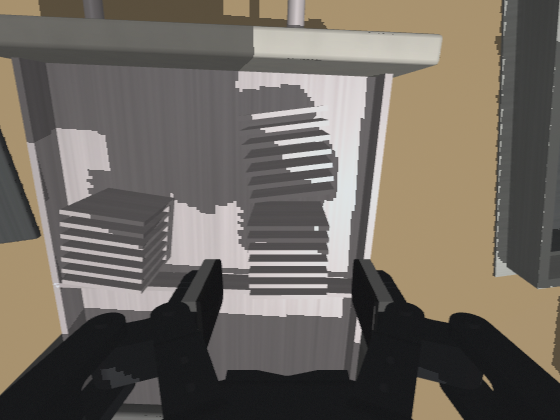

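The wrist view shows sink A centred between the open fingers at about (288,245). Sink B is above it at (288,150) and C is at left (115,240).

```bash
python3 -m jog '[[[-3,-1,15,0,0,0,0.4],[-4,-1,30,0,0,0,0.4],[-4,-1,40,0,0,0,0.4],[-4,-1,40,0,0,0,0.4],[-4,-1,40,0,0,0,-1],[-4,-1,40,0,0,0,-1],[-4,-1,40,0,0,0,-1],[-4,-1,40,0,0,0,-1],[-4,-1,40,0,0,0,-1]]]' 30
```

```text
clock: 6.27
eef_pos: [586.3, 23.4, 131.0]
eef_rot: [[-1.0, -0.007, 0.001], [-0.007, 1.0, -0.0], [-0.001, -0.0, -1.0]]
force: [1.2, -0.8, 1.6]
grip_width: 41.3
grasp_force: 32.0
```

```bash
python3 -m jog '[[[0,0,-10,0,0,0,-1],[0,0,-30,0,0,0,-1],[0,0,-55,0,0,0,-1],[0,0,-80,0,0,0,-1],[0,-5,-105,0,0,0,-1],[5,-20,-122,0,0,-1,-1],[12,-45,-125,0,0,-2,-1],[20,-75,-125,0,0,-3,-1],[28,-107,-125,0,0,-4,-1],[36,-139,-125,0,0,-5,-1],[44,-171,-125,0,0,-6,-1],[52,-203,-125,0,0,-7,-1],[60,-235,-125,0,0,-8,-1],[66,-262,-125,0,0,-8.3,-1],[71,-283,-125,0,0,-8.3,-1],[73.3,-296,-125,0,0,-8.3,-1],[73.3,-303,-125,0,0,-8.3,-1],[73.3,-303,-125,0,0,-8.3,-1],[73.3,-303,-125,0,0,-8.3,-1],[73.3,-303,-125,0,0,-8.3,-1]]]'; python3 - <<'E'
from h import *
p,d,K=shot("wrist"); save(p,"pics/w3.png"); W=cloud(d,K); np.savez("w3.npz",p=p,W=W)
m=(W[...,2]>158)&(W[...,2]<180)&(p.max(2)<70)&(np.hypot(W[...,0]-492,W[...,1]+326)<60); q=W[m]
print(cv2.minAreaRect(q[:,:2].astype(np.float32)),len(q),np.percentile(q[:,2],[5,50,95]))
E
```

```text
clock: 7.93
eef_pos: [515.1, -278.9, 255.3]
eef_rot: [[-0.988, -0.153, -0.0], [-0.153, 0.988, 0.001], [-0.0, 0.001, -1.0]]
force: [0.2, 0.1, -1.0]
grip_width: 41.4
grasp_force: 31.7
((491.75836181640625, -327.9358215332031), (16.3209228515625, 48.964542388916016), 8.885458946228027) 2099 [163.35496675 171.75794999 173.02297407]
```

View pics/w3.png

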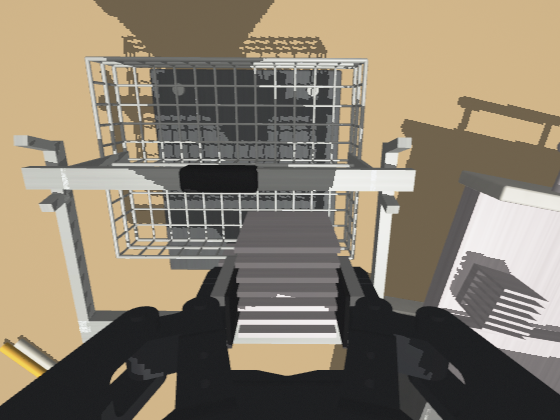

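The wrist view shows the sink hanging between the fingers at (285,275), over the far compartment. The black grip is at (220,178) and the bail strip lies in both hook mouths.

```bash
python3 -m jog '[[[-4,-2,0,0,0,0,-1],[-4,-2,15,0,0,0,-1],[-4,-2,35,0,0,0,-1],[-4,-2,55,0,0,0,-1],[-4,-2,75,0,0,0,-1],[-4,-2,92,0,0,0,-1],[-4,-2,104,0,0,0,-1],[-4,-2,112,0,0,0,-1],[-4,-2,117,0,0,0,-1],[-4,-2,121,0,0,0,-1],[-4,-2,124,0,0,0,-1],[-4,-2,125,0,0,0,-1],[-4,-2,125,0,0,0,-1],[-4,-2,125,0,0,0,-1],[-4,-2,125,0,0,0,-1],[-4,-2,125,0,0,0,-1]]]'
```

```text
clock: 9.32
eef_pos: [519.2, -281.7, 130.8]
eef_rot: [[-0.989, -0.151, 0.001], [-0.151, 0.989, -0.0], [-0.001, -0.001, -1.0]]
force: [-0.2, 0.1, -0.5]
grip_width: 41.2
grasp_force: 31.8
```

```bash
python3 -m jog '[[[0,0,1,0,0,0,-1],[0,0,1.5,0,0,0,-1],[0,0,1.5,0,0,0,-1],[0,0,1.5,0,0,0,-1]]]'
```

```text
clock: 9.65
eef_pos: [518.9, -281.5, 128.7]
eef_rot: [[-0.988, -0.151, -0.0], [-0.151, 0.988, 0.0], [0.0, 0.0, -1.0]]
force: [-0.1, -0.2, -0.5]
grip_width: 41.5
grasp_force: 31.8
```

```bash
python3 -m jog '[[[0,0,1,0,0,0,-1],[0,0,1.5,0,0,0,-1],[0,0,1.5,0,0,0,-1],[0,0,1.5,0,0,0,-1]]]'
```

```text
clock: 9.98
eef_pos: [518.9, -281.5, 127.2]
eef_rot: [[-0.988, -0.151, -0.0], [-0.151, 0.988, 0.0], [0.0, 0.0, -1.0]]
force: [-0.2, -0.8, -1.6]
grip_width: 41.8
grasp_force: 31.8
```

```bash
python3 -m jog '[[[0,0,0.5,0,0,0,-1],[0,0,0.7,0,0,0,-1],[0,0,0.7,0,0,0,-1],[0,0,0.7,0,0,0,-1]]]'
```

```text
clock: 10.32
eef_pos: [519.0, -281.6, 127.0]
eef_rot: [[-0.988, -0.151, 0.0], [-0.151, 0.988, -0.0], [-0.0, -0.0, -1.0]]
force: [-0.7, 1.2, 2.7]
grip_width: 41.3
grasp_force: 32.2
```

```bash
python3 -m jog '[[[0,0,-0.5,0,0,0,0.0],[0,0,-0.5,0,0,0,0.1],[0,0,-0.5,0,0,0,0.2],[0,0,-0.5,0,0,0,0.2],[0,0,-5,0,0,0,0.2],[0,0,-15,0,0,0,0.2],[0,0,-35,0,0,0,0.2],[0,0,-60,0,0,0,0.2],[0,0,-90,0,0,0,0.2],[0,0,-120,0,0,0,0.2],[0,0,-140,0,0,0,0.2],[0,0,-145,0,0,0,0.2],[0,0,-145,0,0,0,0.2]]]'; python3 - <<'E'
from h import *
p,d,K=shot("wrist"); save(p,"pics/w4.png"); W=cloud(d,K)
tops(W,420,620,-430,-220,122,140); tops(W,486)
p,d,K=shot("side"); W=cloud(d,K); tops(W,486); save(p,"pics/s4.png")
E
```

```text
clock: 11.4
eef_pos: [520.0, -282.3, 274.7]
eef_rot: [[-0.988, -0.151, 0.004], [-0.151, 0.988, -0.003], [-0.004, -0.004, -1.0]]
force: [0.7, 0.4, -1.1]
grip_width: 51.2
grasp_force: 0.0
71 c [ 500.8 -426.6] sz [5.7 2.9] ang 42.8 z [129.4 138.5]
234 c [ 504.7 -285.5] sz [ 2.6 41.7] ang 8.7 z [128.4 129.9]
1276 c [ 524.3 -282.4] sz [29.3 42.1] ang 9.1 z [128.1 129.7]
263 c [ 602.8 -307.9] sz [26.9 12.6] ang 66.3 z [131.2 139.3]
1786 c [579.8 -74.1] sz [43.8 42.5] ang 81.2 z [132.  133.9]
148 c [578.5 -72.3] sz [47.5 46.8] ang 80.6 z [131.4 134.5]
126 c [527.9  23.2] sz [42.5 48.5] ang 6.2 z [131.6 134.6]
```

View pics/w4.png

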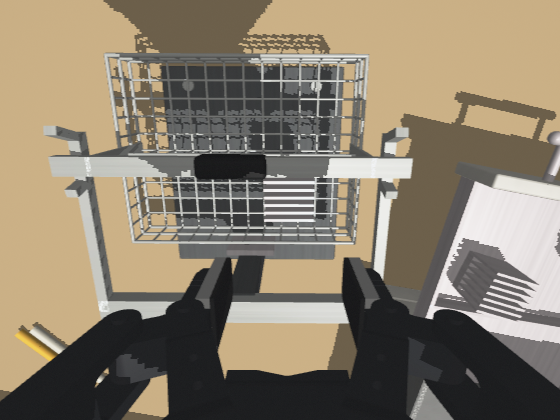

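The wrist view shows sink A standing in the far compartment, next to the bail at (290,200), with the basket still hanging level in the hooks.

```bash
python3 -m jog '[[[-4,15,0,0,0,0,0.4],[-10,45,0,0,0,0.5,0.4],[-16,80,0,0,0,1,0.4],[-22,117,0,0,0,1.7,0.4],[-28,154,0,0,0,1.7,0.4],[-35,190,0,0,0,1.7,0.4],[-42,225,10,0,0,1.7,0.4],[-48,258,20,0,0,1.7,0.4],[-52,280,40,0,0,1.7,0.4],[-54.4,293,60,0,0,1.7,0.4],[-54.4,300,75,0,0,1.7,0.4],[-54.4,300,82,0,0,1.7,0.4],[-54.4,300,82,0,0,1.7,0.4],[-54.4,300,82,0,0,1.7,0.4]]]'; python3 - <<'E'
from h import *
p,d,K=shot("side"); W=cloud(d,K); tops(W,486)
p,d,K=shot("wrist"); W=cloud(d,K); tops(W,486)
E
```

```text
clock: 12.67
eef_pos: [526.7, 23.2, 188.9]
eef_rot: [[-0.993, -0.122, -0.002], [-0.122, 0.993, 0.0], [0.002, 0.0, -1.0]]
force: [-0.7, 0.6, 0.3]
grip_width: 59.7
grasp_force: 0.0
83 c [582.4 -71.4] sz [46. 35.] ang 82.5 z [131.4 134.8]
127 c [528.7  23. ] sz [44.  47.2] ang 4.4 z [131.6 134.6]
4536 c [528.8  22.5] sz [43.2 42.1] ang 7.0 z [132.2 133.9]
3582 c [578.8 -73.9] sz [42.7 42.2] ang 80.7 z [131.6 133.8]
```

```bash
python3 -m jog '[[[-1,0,18,0,0,0,0.4],[-1,-0.5,38,0,0,0,0.4],[-1,-0.5,52,0,0,0,0.4],[-1,-0.5,58,0,0,0,0.4],[-1,-0.5,58,0,0,0,0.4],[-1,-0.5,58,0,0,0,-1],[-1,-0.5,58,0,0,0,-1],[-1,-0.5,58,0,0,0,-1],[-1,-0.5,58,0,0,0,-1],[-1,-0.5,58,0,0,0,-1]]]' 30
```

```text
clock: 13.6
eef_pos: [529.5, 22.6, 133.2]
eef_rot: [[-0.993, -0.122, 0.003], [-0.122, 0.993, -0.001], [-0.003, -0.001, -1.0]]
force: [-0.1, 0.2, 7.0]
grip_width: 41.6
grasp_force: 31.7
```

```bash
python3 -m jog '[[[0,0,-10,0,0,0,-1],[0,0,-30,0,0,0,-1],[0,0,-55,0,0,0,-1],[0,0,-80,0,0,0,-1],[0,-5,-105,0,0,0,-1],[10,-20,-122,0,0,-0.5,-1],[25,-50,-125,0,0,-1,-1],[40,-85,-125,0,0,-1.7,-1],[54,-121,-125,0,0,-1.7,-1],[68,-157,-125,0,0,-1.7,-1],[82,-193,-125,0,0,-1.7,-1],[96,-229,-125,0,0,-1.7,-1],[107,-263,-125,0,0,-1.7,-1],[115,-293,-125,0,0,-1.7,-1],[122,-318,-125,0,0,-1.7,-1],[128,-335,-125,0,0,-1.7,-1],[128,-344,-125,0,0,-1.7,-1],[128,-344,-125,0,0,-1.7,-1],[128,-344,-125,0,0,-1.7,-1],[128,-344,-125,0,0,-1.7,-1]]]'
```

```text
clock: 15.27
eef_pos: [443.6, -332.9, 256.6]
eef_rot: [[-0.988, -0.152, -0.0], [-0.152, 0.988, 0.001], [0.0, 0.001, -1.0]]
force: [-0.2, 1.0, -0.2]
grip_width: 41.4
grasp_force: 30.9
```

```bash
python3 -m jog '[[[0,-1,15,0,0,0,-1],[0,-1,35,0,0,0,-1],[0,-1,55,0,0,0,-1],[0,-1,75,0,0,0,-1],[0,-1,92,0,0,0,-1],[0,-1,104,0,0,0,-1],[0,-1,112,0,0,0,-1],[0,-1,117,0,0,0,-1],[0,-1,121,0,0,0,-1],[0,-1,123,0,0,0,-1],[0,-1,123,0,0,0,-1],[0,-1,123,0,0,0,-1],[0,-1,123,0,0,0,-1]]]'
```

```text
clock: 16.35
eef_pos: [443.8, -335.6, 134.4]
eef_rot: [[-0.989, -0.151, 0.001], [-0.151, 0.989, -0.001], [-0.001, -0.001, -1.0]]
force: [1.0, -0.2, -1.0]
grip_width: 41.5
grasp_force: 30.9
```

```bash
python3 -m jog '[[[0,0,1,0,0,0,-1],[0,0,1.5,0,0,0,-1],[0,0,1.5,0,0,0,-1],[0,0,1.5,0,0,0,-1]]]'
```

```text
clock: 16.68
eef_pos: [443.4, -335.2, 132.1]
eef_rot: [[-0.989, -0.151, -0.0], [-0.151, 0.989, 0.0], [0.0, 0.0, -1.0]]
force: [0.1, 0.3, -0.9]
grip_width: 41.6
grasp_force: 30.9
```

```bash
python3 -m jog '[[[0,0,1,0,0,0,-1],[0,0,1.8,0,0,0,-1],[0,0,1.8,0,0,0,-1],[0,0,1.8,0,0,0,-1]]]'
```

```text
clock: 17.02
eef_pos: [443.4, -335.1, 130.1]
eef_rot: [[-0.989, -0.151, -0.0], [-0.151, 0.989, 0.0], [0.0, 0.0, -1.0]]
force: [-0.7, 0.4, -1.9]
grip_width: 41.3
grasp_force: 30.9
```

```bash
python3 -m jog '[[[0,0,0.5,0,0,0,-1],[0,0,1,0,0,0,-1],[0,0,1,0,0,0,-1],[0,0,1,0,0,0,-1]]]'
```

```text
clock: 17.35
eef_pos: [443.4, -335.2, 129.3]
eef_rot: [[-0.988, -0.151, -0.0], [-0.151, 0.988, -0.0], [0.0, -0.0, -1.0]]
force: [0.1, -0.0, -1.0]
grip_width: 41.5
grasp_force: 31.0
```

```bash
python3 -m jog '[[[0,0,0.5,0,0,0,-1],[0,0,0.8,0,0,0,-1],[0,0,0.8,0,0,0,-1],[0,0,0.8,0,0,0,-1]]]'
```

```text
clock: 17.68
eef_pos: [443.8, -335.2, 129.0]
eef_rot: [[-0.988, -0.151, 0.001], [-0.151, 0.988, -0.0], [-0.001, -0.0, -1.0]]
force: [1.1, 2.0, 3.2]
grip_width: 41.3
grasp_force: 31.3
```

```bash
python3 -m jog '[[[0,0,-0.5,0,0,0,0.0],[0,0,-0.5,0,0,0,0.1],[0,0,-0.5,0,0,0,0.2],[0,0,-0.5,0,0,0,0.2],[0,0,-5,0,0,0,0.2],[0,0,-15,0,0,0,0.2],[0,0,-35,0,0,0,0.2],[0,0,-60,0,0,0,0.2],[0,0,-90,0,0,0,0.2],[0,0,-120,0,0,0,0.2],[0,0,-140,0,0,0,0.2],[0,0,-145,0,0,0,0.2],[0,0,-145,0,0,0,0.2]]]'; python3 - <<'E'
from h import *
p,d,K=shot("wrist"); W=cloud(d,K)
tops(W,400,620,-430,-220,122,140)
m=(W[...,2]>158)&(W[...,2]<180)&(p.max(2)<70)&(np.hypot(W[...,0]-492,W[...,1]+326)<60); q=W[m]
if len(q)>5: print(cv2.minAreaRect(q[:,:2].astype(np.float32)),len(q),np.percentile(q[:,2],[5,50,95]))
p,d,K=shot("side"); W=cloud(d,K); tops(W,486)
p,d,K=shot("scene"); W=cloud(d,K); tops(W,490); tops(W,400,620,-430,-220,122,140)
E
```

```text
clock: 18.77
eef_pos: [444.3, -336.0, 276.6]
eef_rot: [[-0.988, -0.151, 0.004], [-0.151, 0.988, -0.004], [-0.003, -0.004, -1.0]]
force: [0.6, -0.5, -0.8]
grip_width: 51.2
grasp_force: 0.0
207 c [ 423.4 -340.3] sz [ 2.4 41.5] ang 8.8 z [128.5 129.9]
233 c [ 430.1 -339. ] sz [ 2.7 41.3] ang 8.7 z [128.5 130. ]
1257 c [ 449.7 -335.9] sz [29.7 41.9] ang 8.5 z [128.4 130. ]
124 c [ 506.  -425.9] sz [14.5  3.3] ang 19.7 z [130.9 139.1]
130 c [ 477.3 -231.7] sz [ 3.6 14.3] ang 85.2 z [130.7 139.1]
712 c [ 528.8 -288.1] sz [23.5 29.6] ang 8.3 z [128.2 130. ]
332 c [ 601.3 -312.1] sz [ 2.7 23.8] ang 10.1 z [131.3 139.1]
((491.2537536621094, -331.4291076660156), (16.002840042114258, 86.61346435546875), 8.649002075195312) 1561 [160.54760825 171.53635578 172.99773017]
144 c [578.1 -70.1] sz [50.1 43.6] ang 80.6 z [131.3 134.4]
264 c [580.2 -74. ] sz [43.2 46.2] ang 80.4 z [131.9 134.7]
104 c [ 431.  -338.5] sz [21.1 42.3] ang 10.7 z [128.9 131. ]
310 c [ 517.3 -282.8] sz [45.2 43.3] ang 9.4 z [128.3 131.2]
```

```bash
python3 -m jog '[[[-10,12,0,0,0,2,0.3],[-30,36,0,0,0,4,0.3],[-52,66,0,0,0,7,0.3],[-75,96,0,0,0,10,0.3],[-98,126,0,0,0,13,0.3],[-120,156,0,0,0,16,0.3],[-140,186,10,0,0,17.7,0.3],[-156,212,25,0,0,17.7,0.3],[-167,230,45,0,0,17.7,0.3],[-172.7,238.8,65,0,0,17.7,0.3],[-172.7,238.8,80,0,0,17.7,0.3],[-172.7,238.8,84,0,0,17.7,0.3],[-172.7,238.8,84,0,0,17.7,0.3],[-172.7,238.8,84,0,0,17.7,0.3]]]'; python3 - <<'E'
from h import *
p,d,K=shot("wrist"); W=cloud(d,K); tops(W,486)
p,d,K=shot("side"); W=cloud(d,K); tops(W,486)
E
```

```text
clock: 20.08
eef_pos: [577.6, -73.3, 189.0]
eef_rot: [[-0.988, 0.157, -0.001], [0.157, 0.988, 0.0], [0.001, 0.0, -1.0]]
force: [0.3, -0.2, 0.6]
grip_width: 55.5
grasp_force: 0.0
690 c [487.5  29.4] sz [96.   0.6] ang 88.0 z [132.9 139.4]
4396 c [579.7 -73.7] sz [42.2 42.9] ang 80.9 z [131.8 133.9]
145 c [578.1 -73.9] sz [51.2 43.1] ang 83.1 z [131.3 134.8]
```

```bash
python3 -m jog '[[[-1,-0.5,18,0,0,0,0.3],[-1,-0.5,38,0,0,0,0.3],[-1,-0.5,52,0,0,0,0.3],[-1,-0.5,58.5,0,0,0,0.3],[-1,-0.5,58.5,0,0,0,0.3],[-1,-0.5,58.5,0,0,0,-1],[-1,-0.5,58.5,0,0,0,-1],[-1,-0.5,58.5,0,0,0,-1],[-1,-0.5,58.5,0,0,0,-1],[-1,-0.5,58.5,0,0,0,-1],[-1,-0.5,58.5,0,0,0,-1]]]' 30
```

```text
clock: 21.1
eef_pos: [579.8, -73.9, 132.4]
eef_rot: [[-0.988, 0.156, 0.002], [0.156, 0.988, -0.001], [-0.002, -0.0, -1.0]]
force: [0.0, -1.2, 5.7]
grip_width: 41.4
grasp_force: 31.5
```

```bash
python3 -m jog '[[[0,0,-10,0,0,0,-1],[0,0,-30,0,0,0,-1],[0,0,-55,0,0,0,-1],[0,0,-80,0,0,0,-1],[0,-5,-105,0,0,-1,-1],[0,-20,-122,0,0,-3,-1],[0,-45,-125,0,0,-5,-1],[0,-75,-125,0,0,-7,-1],[0,-107,-125,0,0,-9,-1],[0,-139,-125,0,0,-11,-1],[0,-171,-125,0,0,-13,-1],[0,-203,-125,0,0,-15,-1],[1,-233,-125,0,0,-17,-1],[2.3,-258,-125,0,0,-17.7,-1],[2.3,-276,-125,0,0,-17.7,-1],[2.3,-288,-125,0,0,-17.7,-1],[2.3,-293.5,-125,0,0,-17.7,-1],[2.3,-293.5,-125,0,0,-17.7,-1],[2.3,-293.5,-125,0,0,-17.7,-1],[2.3,-293.5,-125,0,0,-17.7,-1]]]'
```

```text
clock: 22.77
eef_pos: [531.2, -361.8, 256.0]
eef_rot: [[-0.988, -0.152, -0.0], [-0.152, 0.988, 0.001], [-0.0, 0.001, -1.0]]
force: [-0.2, 0.2, -1.1]
grip_width: 41.1
grasp_force: 30.8
```

```bash
python3 -m jog '[[[0,-1,15,0,0,0,-1],[0,-1,35,0,0,0,-1],[0,-1,55,0,0,0,-1],[0,-1,75,0,0,0,-1],[0,-1,92,0,0,0,-1],[0,-1,104,0,0,0,-1],[0,-1,112,0,0,0,-1],[0,-1,117,0,0,0,-1],[0,-1,121,0,0,0,-1],[0,-1,124,0,0,0,-1],[0,-1,125,0,0,0,-1],[0,-1,125,0,0,0,-1],[0,-1,125,0,0,0,-1],[0,-1,125,0,0,0,-1]]]'
```

```text
clock: 23.93
eef_pos: [531.2, -364.5, 131.7]
eef_rot: [[-0.989, -0.151, 0.001], [-0.151, 0.989, -0.001], [-0.001, -0.001, -1.0]]
force: [-0.1, -0.3, -1.6]
grip_width: 41.6
grasp_force: 30.7
```

```bash
python3 -m jog '[[[0,0,1,0,0,0,-1],[0,0,1.5,0,0,0,-1],[0,0,1.5,0,0,0,-1],[0,0,1.5,0,0,0,-1]]]'
```

```text
clock: 24.27
eef_pos: [530.8, -364.1, 129.4]
eef_rot: [[-0.988, -0.151, -0.0], [-0.151, 0.988, 0.0], [0.0, 0.0, -1.0]]
force: [0.1, -1.3, -0.8]
grip_width: 41.4
grasp_force: 30.7
```

```bash
python3 -m jog '[[[0,0,0.5,0,0,0,-1],[0,0,1,0,0,0,-1],[0,0,1,0,0,0,-1],[0,0,1,0,0,0,-1]]]'
```

```text
clock: 24.6
eef_pos: [530.9, -364.1, 128.5]
eef_rot: [[-0.989, -0.151, 0.0], [-0.151, 0.989, 0.0], [-0.0, 0.0, -1.0]]
force: [-0.4, 0.2, 0.1]
grip_width: 41.3
grasp_force: 30.8
```

```bash
python3 -m jog '[[[0,0,0.4,0,0,0,-1],[0,0,0.7,0,0,0,-1],[0,0,0.7,0,0,0,-1],[0,0,0.7,0,0,0,-1]]]'
```

```text
clock: 24.93
eef_pos: [530.9, -364.2, 128.3]
eef_rot: [[-0.988, -0.151, 0.0], [-0.151, 0.988, -0.0], [-0.0, -0.0, -1.0]]
force: [-1.6, 1.2, 3.4]
grip_width: 41.4
grasp_force: 31.3
```

```bash
python3 -m jog '[[[0,0,-0.5,0,0,0,0.0],[0,0,-0.5,0,0,0,0.1],[0,0,-0.5,0,0,0,0.2],[0,0,-0.5,0,0,0,0.2],[0,0,-5,0,0,0,0.2],[0,0,-15,0,0,0,0.2],[0,0,-35,0,0,0,0.2],[0,0,-60,0,0,0,0.2],[0,0,-90,0,0,0,0.2],[10,0,-125,0,0,0,0.2],[40,0,-155,0,0,0,0.2],[75,25,-165,0,0,0,0.2],[100,40,-165,0,0,0,0.2],[100,40,-165,0,0,0,0.2],[100,40,-165,0,0,0,0.2]]]'; python3 - <<'E'
from h import *
p,d,K=shot("wrist"); W=cloud(d,K); save(p,"pics/w5.png")
tops(W,400,620,-430,-220,122,140)
m=(W[...,2]>158)&(W[...,2]<180)&(p.max(2)<70)&(np.hypot(W[...,0]-492,W[...,1]+326)<60); q=W[m]
if len(q)>5: print(cv2.minAreaRect(q[:,:2].astype(np.float32)),len(q),np.percentile(q[:,2],[5,50,95]))
E
```

```text
clock: 26.18
eef_pos: [425.1, -339.5, 294.5]
eef_rot: [[-0.989, -0.15, 0.002], [-0.15, 0.989, -0.002], [-0.001, -0.002, -1.0]]
force: [0.2, 0.3, 0.2]
grip_width: 51.1
grasp_force: 0.0
1608 c [ 442.8 -337.1] sz [42.2 42. ] ang 8.6 z [128.5 130.1]
105 c [ 506.  -425.9] sz [15.   3.2] ang 18.4 z [131.  138.7]
112 c [ 477.2 -231.1] sz [14.4  3.7] ang 1.3 z [131.2 139.3]
756 c [ 540.5 -363.4] sz [23.4 39. ] ang 7.7 z [128.  129.7]
668 c [ 528.5 -285.1] sz [23.1 36.2] ang 7.7 z [127.7 129.8]
286 c [ 601.3 -312.2] sz [ 2.7 23.5] ang 9.5 z [131.4 139.4]
((492.90521240234375, -340.7817687988281), (15.934807777404785, 74.5809097290039), 8.638995170593262) 1335 [160.39007728 171.50459076 172.92722126]
```

View pics/w5.png

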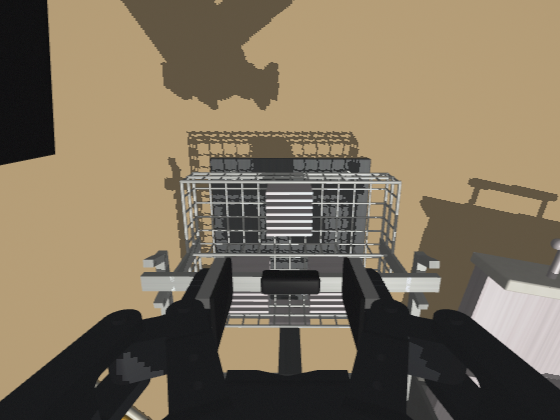

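The wrist view shows one sink in the near compartment at (290,212) and the other two below the bail, near (290,310) between the fingers. The basket hangs level.

```bash
python3 -m jog '[[[-4,15,0,0,0,7,-0.35],[-8,40,0,0,0,14,-0.35],[-12,66,0,0,0,21,-0.35],[-16,92,0,0,0,28,-0.35],[-20,118,0,0,0,35,-0.35],[-25,144,0,0,0,42,-0.35],[-30,170,0,0,0,49,-0.35],[-35,196,5,0,0,56,-0.35],[-40,222,15,0,0,63,-0.35],[-45,246,25,0,0,70,-0.35],[-50,270,40,0,0,77,-0.35],[-54,290,55,0,0,84,-0.35],[-57,306,75,0,0,91,-0.35],[-57,315.9,95,0,0,98,-0.35],[-57,315.9,104,0,0,100.9,-0.35],[-57,315.9,104,0,0,100.9,-0.35],[-57,315.9,104,0,0,100.9,-0.35],[-57,315.9,104,0,0,100.9,-0.35]]]'; python3 - <<'E'
from h import *
p,d,K=shot("side"); W=cloud(d,K)
m=(W[...,2]>117)&(W[...,2]<127)&(W[...,0]>415)&(W[...,0]<450)&(abs(W[...,1]+19)<75); q=W[m]; print(len(q),np.percentile(q,[3,50,97],axis=0).round(1).tolist())
E
```

```text
clock: 27.73
eef_pos: [435.7, -19.2, 189.9]
eef_rot: [[0.037, 0.999, 0.001], [0.999, -0.037, -0.0], [-0.0, 0.001, -1.0]]
force: [0.5, 0.6, 1.0]
grip_width: 27.7
grasp_force: 0.0
127 [[431.9, -69.0, 117.9], [437.7, -11.5, 122.3], [447.9, 39.2, 126.1]]
```

```bash
python3 -m jog '[[[0,-1,12,0,0,0,-0.35],[0,-1,26,0,0,0,-0.35],[0,-1,40,0,0,0,-0.35],[0,-1,54,0,0,0,-0.35],[0,-1,66,0,0,0,-0.35],[0,-1,71,0,0,0,-0.35],[0,-1,71,0,0,0,-0.35],[0,-1,71,0,0,0,-0.35],[0,-1,71,0,0,0,-1],[0,-1,71,0,0,0,-1],[0,-1,71,0,0,0,-1],[0,-1,71,0,0,0,-1],[0,-1,71,0,0,0,-1]]]' 40
```

```text
clock: 28.87
eef_pos: [434.5, -19.2, 118.9]
eef_rot: [[0.038, 0.999, 0.002], [0.999, -0.038, -0.001], [-0.001, 0.002, -1.0]]
force: [0.1, -0.9, 5.6]
grip_width: 9.8
grasp_force: 39.1
```

```bash
python3 -m jog '[[[0,5,0,0,0,0,-1],[0,16,0,0,0,0,-1],[0,29,0,0,0,0,-1],[0,42,0,0,0,0,-1],[0,55,0,0,0,0,-1],[0,68,0,0,0,0,-1],[0,81,0,0,0,0,-1],[0,94,0,0,0,0,-1],[0,107,0,0,0,0,-1],[0,120,0,0,0,0,-1],[0,133,0,0,0,0,-1],[0,146,0,0,0,0,-1],[0,158,0,0,0,0,-1],[0,168,0,0,0,0,-1],[0,174,0,0,0,0,-1],[0,177,0,0,0,0,-1],[0,177,0,0,0,0,-1],[0,177,0,0,0,0,-1]]]'
```

```text
clock: 30.37
eef_pos: [611.6, -25.3, 119.0]
eef_rot: [[0.038, 0.999, 0.002], [0.999, -0.038, 0.0], [0.0, 0.002, -1.0]]
force: [-0.3, 0.3, 6.1]
grip_width: 9.6
grasp_force: 39.7
```

```bash
python3 -m jog '[[[0,1,0,0,0,0,-1],[0,2,0,0,0,0,-1],[0,3,0,0,0,0,-1],[0,3,0,0,0,0,-1]]]'
```

```text
clock: 30.7
eef_pos: [614.2, -25.4, 119.0]
eef_rot: [[0.038, 0.999, 0.002], [0.999, -0.038, 0.0], [0.0, 0.002, -1.0]]
force: [-0.1, 0.9, 5.8]
grip_width: 9.4
grasp_force: 39.7
```

```bash
python3 -m jog '[[[0,1,0,0,0,0,-1],[0,2,0,0,0,0,-1],[0,3,0,0,0,0,-1],[0,4,0,0,0,0,-1],[0,4,0,0,0,0,-1]]]'
```

```text
clock: 31.12
eef_pos: [617.6, -25.5, 119.0]
eef_rot: [[0.038, 0.999, 0.0], [0.999, -0.038, 0.0], [0.0, 0.0, -1.0]]
force: [-3.2, 1.1, 8.7]
grip_width: 9.5
grasp_force: 39.9
```

```bash
python3 -m jog '[[[0,1,0,0,0,0,-1],[0,2,0,0,0,0,-1],[0,2,0,0,0,0,-1],[0,2,0,0,0,0,-1]]]'
```

```text
clock: 31.45
eef_pos: [617.6, -25.5, 118.9]
eef_rot: [[0.038, 0.999, -0.004], [0.999, -0.038, 0.001], [0.0, -0.005, -1.0]]
force: [-11.1, 1.6, 14.0]
grip_width: 9.5
grasp_force: 40.5
```

```bash
python3 -m jog '[[[0,0,0,0,0,0,-0.35],[0,0,0,0,0,0,-0.35],[0,0,0,0,0,0,-0.35],[0,-1,0,0,0,0,-0.35],[0,-1,-20,0,0,0,-0.35],[0,-1,-50,0,0,0,-0.35],[0,-5,-85,0,0,0,-0.35],[20,-20,-120,0,0,0,0.3],[50,-35,-150,0,0,0,0.3],[85,-50,-175,0,0,0,0.3],[122,-65,-195,0,0,0,0.3],[160,-80,-210,0,0,0,0.3],[198,-95,-220,0,0,0,0.3],[236,-105,-230,0,0,0,0.3],[272,-115,-230,0,0,0,0.3],[305,-118,-230,0,0,0,0.3],[328,-118,-230,0,0,0,0.3],[341,-118,-230,0,0,0,0.3],[341,-118,-230,0,0,0,0.3],[341,-118,-230,0,0,0,0.3]]]'; python3 - <<'E'
from h import *
p,d,K=shot("wrist"); W=cloud(d,K); save(p,"pics/w6.png"); np.savez("w6.npz",p=p,W=W)
P=W[np.isfinite(W[...,0])]
m=(P[:,2]>178)&(P[:,2]<212)&(P[:,1]>200)&(P[:,0]>450)&(P[:,0]<700); r=cv2.minAreaRect(P[m,:2].astype(np.float32)); print(r)
a=np.radians(8.9); R=np.array([[np.cos(a),-np.sin(a)],[np.sin(a),np.cos(a)]])
Q=P[m].copy(); Q[:,:2]=(Q[:,:2]-np.array([513,359.5]))@R
for s in(1,-1):
    k=(abs(Q[:,1]-s*112)<14); q=Q[k]
    print(s,"arm y",np.percentile(q[abs(q[:,0]-60)<40,1],[2,50,98]).round(1))
    for x in range(-34,50,3):
        w=q[(q[:,0]>=x)&(q[:,0]<x+3)]
        if len(w)>3: print(f"{x}:{np.percentile(w[:,2],90):.0f}",end=" ")
    print()
for n in("scene","side"):
    p,d,K=shot(n); V=cloud(d,K)
    m=(V[...,2]>108)&(V[...,2]<128)&(V[...,0]>596)&(V[...,0]<630)&(abs(V[...,1]+26)<55); q=V[m]
    x=q[:,0]-0.038*(q[:,1]+25); print(n,"handle",np.percentile(x[x<626],[5,50,95]).round(1))
E
```

```text
clock: 33.12
eef_pos: [514.5, 318.9, 347.0]
eef_rot: [[0.038, 0.999, -0.001], [0.999, -0.038, -0.001], [-0.001, -0.001, -1.0]]
force: [0.1, 0.6, -0.2]
grip_width: 55.6
grasp_force: 0.0
((575.995361328125, 368.3003845214844), (181.6428680419922, 231.55926513671875), 8.763895988464355)
1 arm y [107.1 107.6 108.2]
-28:206 -25:206 -22:205 -19:196 -16:186 -13:185 -10:185 -7:185 -4:185 -1:185 2:185 5:185 8:185 11:185 14:190 17:187 20:184 23:185 26:183 
-1 arm y [-116.2 -110.4 -107.8]
-28:206 -25:206 -22:206 -19:195 -16:185 -13:184 -10:185 -7:185 -4:185 -1:185 2:185 5:185 8:185 11:186 14:198 17:197 20:197 23:185 26:185 29:185 32:185 35:185 38:185 41:185 44:184 47:185 
scene handle [614.4 619.8 623.2]
side handle [611.  614.7 623.3]
```

View pics/w6.png

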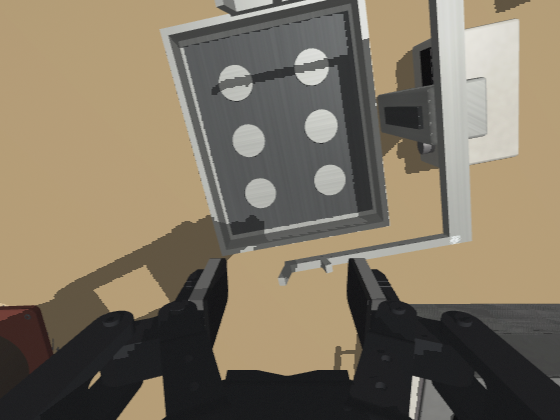

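The wrist view shows the tank and the right lift arm with its hook at (285,275) and back stop at (327,265). The left arm's hook is at the top near (230,5).

```bash
python3 -m jog '[[[-10,0,0,0,0,0,0],[-35,0,0,0,0,-1,0],[-72,0,0,0,0,-2,0],[-110,0,0,0,0,-3,0],[-148,0,0,0,0,-4,0],[-187,0,0,0,0,-5,0],[-226,0,0,0,0,-6,0],[-265,0,0,0,0,-7,0],[-304,0,0,0,0,-8,0],[-343,0,0,0,0,-9,0],[-382,0,0,0,0,-10,0],[-421,0,10,0,0,-10.9,0],[-460,1,20,0,0,-10.9,0],[-499,1.9,35,0,0,-10.9,0],[-537,1.9,50,0,0,-10.9,0],[-573,1.9,65,0,0,-10.9,0],[-605,1.9,80,0,0,-10.9,0],[-630,1.9,95,0,0,-10.9,0],[-646,1.9,105,0,0,-10.9,0],[-646,1.9,105,0,0,-10.9,0]]]'; python3 -m jog '[[[0,0,0,0,0,0,0],[0,0,0,0,0,0,0],[0,0,0,0,0,0,0]]]';  python3 - <<'E'
from h import *
p,d,K=shot("wrist"); W=cloud(d,K); np.savez("w7.npz",p=p,W=W)
m=(W[...,2]>166)&(W[...,2]<180)&(p.max(2)<70)&(np.hypot(W[...,0]-492,W[...,1]+327)<40); q=W[m]
if len(q)>5: print(cv2.minAreaRect(q[:,:2].astype(np.float32)),len(q),np.percentile(q[:,2],[5,50,95]))
E
```

```text
clock: 34.93
eef_pos: [488.4, -329.7, 239.8]
eef_rot: [[-0.146, 0.989, -0.004], [0.989, 0.146, 0.002], [0.002, -0.004, -1.0]]
force: [-0.0, 0.4, -0.7]
grip_width: 42.6
grasp_force: 0.0
clock: 35.18
eef_pos: [491.8, -326.0, 244.0]
eef_rot: [[-0.152, 0.988, 0.001], [0.988, 0.152, -0.001], [-0.001, 0.001, -1.0]]
force: [-0.3, -0.0, -0.3]
grip_width: 42.5
grasp_force: 0.0
((491.9524841308594, -329.0512390136719), (15.690096855163574, 51.736637115478516), 8.245133399963379) 1837 [169.78610852 171.86274046 172.99646308]
```

```bash
python3 -m jog '[[[-2,0,15,0,0,0,0],[-2,0,32,0,0,0,0],[-2,0,50,0,0,0,0],[-2,0,65,0,0,0,0],[-2,0,75,0,0,0,0],[-2,0,80,0,0,0,0],[-2,0,80,0,0,0,0],[-2,0,80,0,0,0,0],[-2,0,80,0,0,0,-0.4],[-2,0,80,0,0,0,-1],[-2,0,80,0,0,0,-1],[-2,0,80,0,0,0,-1],[-2,0,80,0,0,0,-1],[-2,0,80,0,0,0,-1]]]' 90
```

```text
clock: 36.4
eef_pos: [492.7, -328.7, 164.3]
eef_rot: [[-0.151, 0.989, 0.002], [0.989, 0.151, -0.001], [-0.002, 0.002, -1.0]]
force: [-0.0, 1.6, 5.6]
grip_width: 14.3
grasp_force: 88.7
```

```bash
python3 -m jog '[[[0,0,-3,0,0,0,-1],[0,0,-7,0,0,0,-1],[0,0,-12,0,0,0,-1],[0,0,-18,0,0,0,-1],[0,0,-24,0,0,0,-1],[0,0,-30,0,0,0,-1],[0,0,-35,0,0,0,-1],[0,0,-38,0,0,0,-1],[0,0,-40,0,0,0,-1],[0,0,-40,0,0,0,-1],[0,0,-40,0,0,0,-1]]]'; python3 - <<'E'
from h import *
p,d,K=shot("scene"); W=cloud(d,K); tops(W,400,620,-440,-200,155,180)
q,d2,K2=shot("side"); tops(cloud(d2,K2),400,620,-440,-200,155,180)
cv2.imwrite("pics/l1.png",cv2.resize(np.hstack([p[150:400,20:320],q[60:310,200:500]])[:,:,::-1],(780,325)))
E
```

```text
clock: 37.32
eef_pos: [491.9, -328.2, 202.7]
eef_rot: [[-0.151, 0.988, -0.0], [0.988, 0.151, 0.0], [0.0, -0.0, -1.0]]
force: [-0.3, 0.4, -7.4]
grip_width: 14.2
grasp_force: 87.9
979 c [ 576.7 -272.4] sz [141.9 252.7] ang 45.9 z [159.5 162.3]
134 c [ 431.2 -386.1] sz [ 25.1 106.2] ang 4.3 z [162.2 169.4]
363 c [ 517.  -282.2] sz [45.6 43. ] ang 8.6 z [166.4 169.2]
419 c [ 530.5 -364.6] sz [46.  42.4] ang 8.6 z [166.3 169.4]
389 c [ 556.4 -414.8] sz [145.1 105.7] ang 46.5 z [159.6 172.3]
622 c [ 514.9 -320.8] sz [214.  235.6] ang 5.9 z [159.3 170.1]
```

View pics/l1.png

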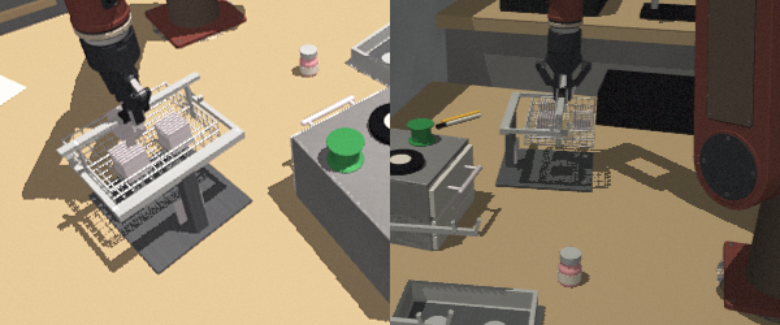

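Both views show the basket lifted off the hooks and level, with the sinks inside it. The drawer is shut at the cabinet face.

```bash
python3 -m jog '[[[0,0,-4,0,0,0,-1],[0,0,-11,0,0,0,-1],[0,0,-21,0,0,0,-1],[0,0,-32,0,0,0,-1],[0,0,-43,0,0,0,-1],[0,0,-54,0,0,0,-1],[0,0,-65,0,0,0,-1],[0,0,-76,0,0,0,-1],[0,0,-87,0,0,0,-1],[0,0,-98,0,0,0,-1],[0,0,-106,0,0,0,-1],[0,0,-110,0,0,0,-1],[0,0,-112,0,0,0,-1],[0,0,-112,0,0,0,-1]]]'; python3 -m jog '[[[3,0.5,0,0,0,0,-1],[9,1.6,0,0,0,0,-1],[18,3.3,0,0,0,0,-1],[30,5.5,0,0,0,0,-1],[45,8.2,0,0,0,0,-1],[62,11.3,0,0,0,0,-1],[82,14.9,0,0,0,0,-1],[104,18.9,0,0,0,0,-1],[126,23,0,0,0,0,-1],[148,27,0,0,0,0,-1],[170,31,0,0,0,0,-1],[192,35,0,0,0,0,-1],[214,39,0,0,0,0,-1],[236,43,0,0,0,0,-1],[257,46.8,0,0,0,0,-1],[277,50.5,0,0,0,0,-1],[295,53.7,0,0,0,0,-1],[310,56.5,0,0,0,0,-1],[322,58.7,0,0,0,0,-1],[330,60.1,0,0,0,0,-1]]]'
```

```text
clock: 38.58
eef_pos: [492.0, -328.3, 315.1]
eef_rot: [[-0.151, 0.988, 0.0], [0.988, 0.151, -0.0], [-0.0, 0.0, -1.0]]
force: [0.1, -0.7, -8.0]
grip_width: 14.1
grasp_force: 88.0
clock: 40.25
eef_pos: [500.9, 9.3, 314.9]
eef_rot: [[-0.153, 0.988, 0.0], [0.988, 0.153, 0.001], [0.001, 0.0, -1.0]]
force: [0.2, -0.6, -7.0]
grip_width: 14.6
grasp_force: 88.0
```

```bash
python3 -m jog '[[[5,0.9,0,0,0,0,-1],[13,2.4,0,0,0,0,-1],[25,4.6,0,0,0,0,-1],[40,7.3,0,0,0,0,-1],[58,10.6,0,0,0,0,-1],[79,14.4,0,0,0,0,-1],[101,18.4,0,0,0,0,-1],[123,22.4,0,0,0,0,-1],[145,26.4,0,0,0,0,-1],[167,30.4,0,0,0,0,-1],[189,34.4,0,0,0,0,-1],[211,38.5,0,0,0,0,-1],[233,42.5,0,0,0,0,-1],[255,46.5,0,0,0,0,-1],[276,50.3,0,0,0,0,-1],[296,54,0,0,0,0,-1],[314,57.2,0,0,0,0,-1],[328,59.8,0,0,0,0,-1],[338,61.6,0,0,0,0,-1],[344,62.7,0,0,0,0,-1]]]'; python3 -m jog '[[[2,0.4,0,0,0,0,-1],[2,0.4,0,0,0,0,-1],[2,0.4,0,0,0,0,-1],[2,0.4,0,0,0,0,-1]]]'; python3 - <<'E'
from h import *
s=get_state(); g=s["eef_pos"]; print(g)
a=np.radians(8.7); R=np.array([[np.cos(a),-np.sin(a)],[np.sin(a),np.cos(a)]])
for n in("wrist","side","scene"):
    p,d,K=shot(n); V=cloud(d,K); P=V[np.isfinite(V[...,0])]
    if n=="side": save(p,"pics/side8.png")
    Q=P.copy(); Q[:,:2]=(P[:,:2]-g[:2])@R
    # bail strip ends (z~g+4) and hook mouths
    for sg in(1,-1):
        b=Q[(sg*Q[:,1]>60)&(sg*Q[:,1]<135)&(abs(Q[:,0])<20)&(Q[:,2]>g[2]-4)&(Q[:,2]<g[2]+8)]
        h=Q[(abs(sg*Q[:,1]-112)<15)&(abs(Q[:,0])<40)&(Q[:,2]>190)&(Q[:,2]<212)]
        print(n,sg,"bail x",np.percentile(b[:,0],[2,98]).round(1) if len(b)>5 else None,"ymax",np.abs(b[:,1]).max().round(1) if len(b)>5 else None,"z",np.median(b[:,2]).round(1) if len(b)>5 else None)
        if len(h)>5:
            f=h[h[:,0]<0];k=h[h[:,0]>0]
            print("   hook front xmax",np.percentile(f[:,0],96).round(1) if len(f)>3 else None,"back xmin",np.percentile(k[:,0],4).round(1) if len(k)>3 else None,"y",np.median(h[:,1]).round(1))
E
```

```text
clock: 41.92
eef_pos: [511.3, 357.8, 314.4]
eef_rot: [[-0.152, 0.988, -0.001], [0.988, 0.152, -0.0], [-0.0, -0.001, -1.0]]
force: [0.6, -0.0, -6.7]
grip_width: 14.7
grasp_force: 87.9
clock: 42.25
eef_pos: [511.7, 357.8, 314.9]
eef_rot: [[-0.15, 0.989, 0.0], [0.989, 0.15, -0.0], [-0.0, 0.0, -1.0]]
force: [-0.1, -0.7, -6.9]
grip_width: 14.3
grasp_force: 88.0
[511.73474617 357.80498349 314.89088162]
wrist 1 bail x [-6.5  6.9] ymax 106.2 z 317.7
   hook front xmax -17.0 back xmin 16.2 y 115.6
wrist -1 bail x None ymax None z None
side 1 bail x [-7.3  6.8] ymax 129.1 z 317.9
   hook front xmax -17.5 back xmin 16.0 y 117.0
side -1 bail x [-7.8 -2.7] ymax 126.1 z 317.2
scene 1 bail x [-5.8  7.6] ymax 125.9 z 316.9
scene -1 bail x [-7.5  7.3] ymax 127.6 z 317.1
   hook front xmax -16.0 back xmin 17.0 y -113.0
```

View pics/side8.png

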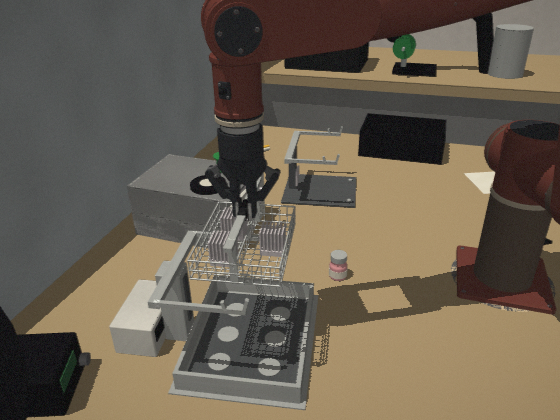

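The side view shows the loaded basket level above the lift yoke, bail (235,235) centred over the hooks.

```bash
python3 -m jog '[[[2,0,-0,0,0,0,-1],[2,0,4,0,0,0,-1],[2,0,10,0,0,0,-1],[2,0,18,0,0,0,-1],[2,0,27,0,0,0,-1],[2,0,36,0,0,0,-1],[2,0,45,0,0,0,-1],[2,0,54,0,0,0,-1],[2,0,63,0,0,0,-1],[2,0,72,0,0,0,-1],[2,0,80,0,0,0,-1],[2,0,87,0,0,0,-1],[2,0,92,0,0,0,-1],[2,0,95,0,0,0,-1],[2,0,96,0,0,0,-1],[2,0,96,0,0,0,-1],[2,0,96,0,0,0,-1]]]'; python3 - <<'E'
from h import *
s=get_state(); g=s["eef_pos"]; print(g)
a=np.radians(8.7); R=np.array([[np.cos(a),-np.sin(a)],[np.sin(a),np.cos(a)]])
for n in("wrist","side","scene"):
    p,d,K=shot(n); V=cloud(d,K); P=V[np.isfinite(V[...,0])]
    if n=="wrist": save(p,"pics/w9.png")
    Q=P.copy(); Q[:,:2]=(P[:,:2]-g[:2])@R
    for sg in(1,-1):
        o=(sg*Q[:,1]>95)&(sg*Q[:,1]<135)
        b=Q[o&(abs(Q[:,0])<30)&(Q[:,2]>g[2]-4)&(Q[:,2]<g[2]+8)]
        h=Q[o&(abs(Q[:,0])<35)&(Q[:,2]>189)&(Q[:,2]<209)]; f=h[h[:,0]<-8];k=h[h[:,0]>8]
        print(n,sg,"bail",np.percentile(b[:,0],[2,98]).round(1) if len(b)>5 else None,np.abs(b[:,1]).max().round(1) if len(b) else None,"front",np.percentile(f[:,0],96).round(1) if len(f)>3 else None,"back",np.percentile(k[:,0],4).round(1) if len(k)>3 else None,"y",np.median(h[:,1]).round(1) if len(h) else None)
E
```

```text
clock: 43.82
eef_pos: [511.5, 360.7, 219.3]
eef_rot: [[-0.151, 0.988, 0.001], [0.988, 0.151, 0.0], [0.0, 0.001, -1.0]]
force: [-0.4, 0.8, -6.8]
grip_width: 14.5
grasp_force: 88.0
[511.48469535 360.73944424 219.33250081]
wrist 1 bail [-6.6  6.9] 106.0 front -16.1 back 15.7 y 108.4
wrist -1 bail None None front None back None y None
side 1 bail [-7.1  6.5] 128.7 front -17.7 back 15.9 y 110.5
side -1 bail None None front None back None y -97.4
scene 1 bail [0.8 7.1] 128.0 front None back 15.0 y 100.7
scene -1 bail [-8.1  7.3] 129.0 front -15.3 back 16.4 y -111.3
```

View pics/w9.png

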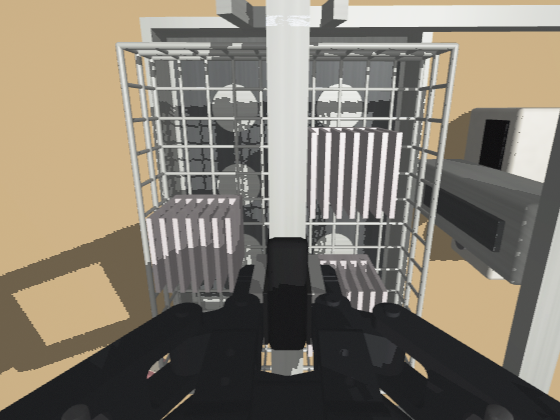

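The wrist view shows the bail (290,120) centred between the hook tip (235,12) and back stop (340,12). All three sinks stand in the basket.

```bash
python3 -m jog '[[[0,0,3,0,0,0,-1],[0,0,8,0,0,0,-1],[0,0,14,0,0,0,-1],[0,0,19,0,0,0,-1],[0,0,23,0,0,0,-1],[0,0,26,0,0,0,-1],[0,0,27.5,0,0,0,-1],[0,0,27.5,0,0,0,-1],[0,0,27.5,0,0,0,-1]]]'; python3 -m jog '[[[0,0,0.6,0,0,0,-1],[0,0,1.2,0,0,0,-1],[0,0,1.2,0,0,0,-1],[0,0,1.2,0,0,0,-1]]]'
```

```text
clock: 44.72
eef_pos: [511.3, 360.6, 191.4]
eef_rot: [[-0.151, 0.988, 0.0], [0.988, 0.151, 0.0], [0.0, 0.0, -1.0]]
force: [0.4, -0.7, -7.3]
grip_width: 14.4
grasp_force: 88.0
clock: 45.05
eef_pos: [511.3, 360.6, 190.2]
eef_rot: [[-0.151, 0.988, 0.0], [0.988, 0.151, 0.0], [0.0, 0.0, -1.0]]
force: [-1.1, 0.6, -6.4]
grip_width: 14.2
grasp_force: 88.0
```

```bash
python3 -m jog '[[[0,0,0.5,0,0,0,-1],[0,0,0.9,0,0,0,-1],[0,0,0.9,0,0,0,-1],[0,0,0.9,0,0,0,-1]]]'; python3 -m jog '[[[0,0,0.3,0,0,0,-1],[0,0,0.5,0,0,0,-1],[0,0,0.5,0,0,0,-1],[0,0,0.5,0,0,0,-1]]]'
```

```text
clock: 45.38
eef_pos: [511.3, 360.6, 189.4]
eef_rot: [[-0.151, 0.988, 0.0], [0.988, 0.151, 0.0], [0.0, 0.0, -1.0]]
force: [-0.8, 0.7, -6.3]
grip_width: 14.9
grasp_force: 88.3
clock: 45.72
eef_pos: [511.3, 360.6, 189.4]
eef_rot: [[-0.151, 0.988, 0.0], [0.988, 0.151, 0.0], [0.0, 0.0, -1.0]]
force: [-3.2, -0.1, -0.3]
grip_width: 14.5
grasp_force: 88.8
```

Weight is on the hooks; release gently and withdraw.

```bash
python3 -m jog '[[[0,0,0,0,0,0,-0.5],[0,0,0,0,0,0,-0.3],[0,0,0,0,0,0,0],[0,0,0,0,0,0,0],[0,0,0,0,0,0,0],[0,0,-8,0,0,0,0],[0,0,-20,0,0,0,0],[0,0,-40,0,0,0,0],[0,0,-65,0,0,0,0],[0,0,-95,0,0,0,0],[0,-15,-130,0,0,0,0],[-20,-30,-160,0,0,0,0],[-50,-30,-180,0,0,0,0],[-80,-30,-190,0,0,0,0],[-110,-30,-190,0,0,0,0],[-140,-30,-190,0,0,0,0],[-165,-30,-190,0,0,0,0],[-180,-30,-190,0,0,0,0],[-180,-30,-190,0,0,0,0],[-180,-30,-190,0,0,0,0]]]' 40;  python3 - <<'E'
from h import *
a=np.radians(8.7); R=np.array([[np.cos(a),-np.sin(a)],[np.sin(a),np.cos(a)]]); im=[]
for n in("side","scene"):
    p,d,K=shot(n); V=cloud(d,K); im.append(p)
    tops(V,400,640,240,480,145,162)
    P=V[np.isfinite(V[...,0])]; Q=P.copy(); Q[:,:2]=(P[:,:2]-np.array([511.5,359.5]))@R
    for sg in(1,-1):
        b=Q[(sg*Q[:,1]>30)&(sg*Q[:,1]<135)&(abs(Q[:,0])<13)&(Q[:,2]>188)&(Q[:,2]<199)]
        if len(b)>5: print(n,sg,"bail x",np.percentile(b[:,0],[3,97]).round(1),"z",np.median(b[:,2]).round(1))
    m=(P[:,2]>108)&(P[:,2]<128)&(P[:,0]>596)&(P[:,0]<626)&(abs(P[:,1]+26)<55); q=P[m]
    if len(q): print("handle",np.percentile(q[:,0]-.038*(q[:,1]+25),[5,50]).round(1))
cv2.imwrite("pics/f.png",cv2.resize(np.hstack(im)[:,:,::-1],(800,300)))
E
```

```text
clock: 47.38
eef_pos: [509.0, 177.7, 380.1]
eef_rot: [[-0.149, 0.989, 0.002], [0.989, 0.149, 0.001], [0.001, 0.002, -1.0]]
force: [0.7, -0.0, -0.1]
grip_width: 42.6
grasp_force: 0.0
206 c [554.2 325.8] sz [34.  47.7] ang 8.5 z [152.2 155.9]
72 c [637.4 387.2] sz [ 5.  39.1] ang 0.4 z [153.  160.9]
295 c [486.9 365.1] sz [42.4 44.7] ang 6.9 z [152.9 155.7]
237 c [541.6 407.6] sz [33.7 48.2] ang 6.2 z [152.6 155.6]
67 c [495.7 462.3] sz [34.4  4.6] ang 12.5 z [151.4 160.8]
side 1 bail x [-7.1  6.7] z 192.5
side -1 bail x [-7.6  6.3] z 192.3
handle [611.6 614.9]
142 c [537.2 405. ] sz [44.2 47. ] ang 8.8 z [152.1 155.5]
224 c [527.9 337.6] sz [ 58.2 113. ] ang 58.0 z [151.8 155.2]
scene 1 bail x [-7.3  7.1] z 191.8
scene -1 bail x [-8.3  7.4] z 192.1
handle [614.1 619.7]
```

View pics/f.png

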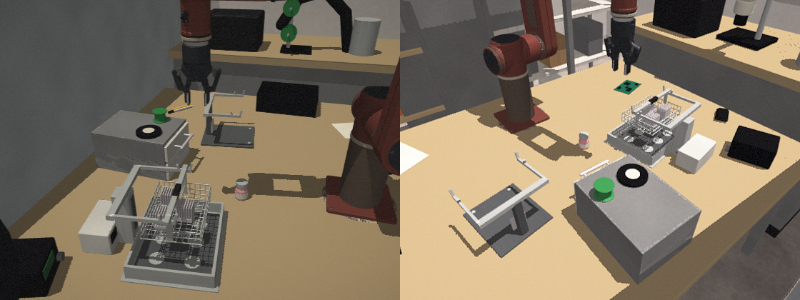

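The final views show the basket hanging level in both lift hooks (side 178,190) with three sinks. The drawer is shut and the jar, spool and reel look undisturbed.

```bash
python3 -c "
from cell import sign_off; print(sign_off())"
```

```text
the job is handed in; nothing more can be done
None
```

The job is handed in: all three heat sinks from the drawer are in the basket (two far, one near), the drawer is pushed shut to its stop, and the basket hangs level in both lift hooks over the tank.

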